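# Turn the crayon tin over for the code reader

## Task

Take the tin of marking crayons from the grey sloping rack, turn it over while keeping its loose lid pinched shut, and set it down (do not drop it) centred and square in the reader's orange sloping cradle, lid side against the cradle, so that the coded underside faces out. Once the tin is resting there on its own, press the reader's green button fully down and let it come up again. Never let the lid come open, and leave everything else on the desk where it is.

Things in the scene. Friction and masses are not known exactly. Their poses are not given: they have to be found in the camera images.
- tin: Yellow open tin, 90 (x) x 130 (y) x 38 (z) mm, about 0.25 kg with 3 loose crayons inside. Origin: centre of its underside, which bears a white panel with black code squares; z points to the lid. It starts underside down in the rack, x down the slope, y level. Tin and lid together are 42 mm thick along z: pinch there, a finger on the underside through the gap between the ribs, one on the lid.
- lid: Blue lift-off lid with two white stripes, 98 (x) x 138 (y) mm, 18 mm deep with its rim, 0.08 kg. Only its weight holds it on: the rim overlaps the tin by 14 mm with 1.5 mm play all round. Origin: centre of its flat outer face; z outwards. Shut, this lies at (0, 0, 42) mm in the tin's frame, give or take the play, axes parallel to the tin's.
- rack: Fixed aluminium stand with two sloping grey ribs carrying the tin. Origin: on the desk under the seat centre, z up. The seat plane slopes 55 deg, falling towards +x: down-slope (0.574, 0, -0.819), outward normal (0.819, 0, 0.574). Ribs 14 mm wide at y = -42 and +42 mm; the 70 mm gap between them is open for a finger, down to the 10 mm base plate (150 x 130 mm).
- rack_seat (a point): Centre of the rack's seat plane, 85 mm above the desk, where the centre of the tin's underside starts. The ribs end 42 mm up-slope of it (the tin reaches 45 mm); 45 mm down-slope each rib has a toe, standing 20 mm out of the seat plane, which carries the tin's lower side.
- reader: Fixed code reader: black base with the same kind of stand but orange ribs; frame, slope, directions, ribs and gap as for the rack. In front of the cradle (+x) are the green button and two small grey reading eyes, 34 mm high, at x = 135, y = -34 and +34 mm.
- reader_seat (a point): Centre of the reader's seat plane, 85 mm above the desk: where the centre of the lid's outer face belongs when the upside-down tin rests in the cradle. Its toes lie 49 mm down-slope of this point, stand 20 mm out of the seat plane and carry the lid's lower rim.
- scan_button (a joint): Travel of the green button, 0 up to 0.006 m fully down, straight down; springs back; 5 N to press it fully.
- scan_button_top (a point): Centre of the top of the green button (28 mm across), 122 mm in front (+x) of the reader's origin.
- tape_roll: Bystander: roll of tape lying flat, 84 mm across, 45 mm high, between the stands. Origin: centre of underside.
- stapler: Bystander: red and black stapler, 150 x 34 x 50 mm. Origin: centre of underside, x along it.
- mug: Bystander: white mug, 84 mm across, 95 mm high, handle at +y. Origin: centre of underside.
- paste_jar: Bystander: white jar with green cap, 68 mm across, 90 mm high. Origin: centre of underside.
- carton_a: Bystander: blue carton, 85 x 155 x 55 mm. Origin: centre of underside.
- carton_b: Bystander: blue carton, 85 x 155 x 55 mm. Origin: centre of underside.
- carton_c: Bystander: red and yellow carton, 70 x 70 x 90 mm. Origin: centre of underside.
Mind the look-alikes: they are no part of the job. Several things have the shape of the tin; the one meant has the colours described above.

How it is judged:
By the outcome, as a careful person would: the job done as asked, in the order asked, and still so for the second after the job is handed in, with the robot touching nothing.
It also fails if it takes over 54 s, if anything falls off the work surface, if the arm or the gripper's body presses on something with over 40 N, if the wrist force passes 120 N, or if a joint passes its speed limit or range.

## Robot

A 6-joint arm with a two-finger parallel gripper is mounted at the origin on the work surface. World frame = base frame: x ahead of the robot, y to its left, z up, the work surface at z = 0. Lengths are in m, angles in degrees, forces in N, time in s.
With the tool pointing down it reaches from about 0.35 to 0.775 m from the base axis. Payload 5.5 kg.
Tool frame: the origin (TCP) lies at the centre of the arm's flange, where the gripper is bolted on; the fingertips stand 173 mm ahead of it and the grasp point (between the pads) lies 155 mm ahead of it; x points along the fingers, y is the direction in which the jaws open and shut, and the axes are right-handed (so a half turn about x gives the same grasp; the last joint's range is limited). The gripper opens to 85 mm and grips with 20 to 120 N. Pads are 22 mm wide; open, the fingers measure 114 mm over their backs; the gripper's body (76 mm by 85 mm) begins 54 mm behind the grasp point. The pads swing forward as they close: fully open they stand 13 mm farther back than shut.
Start: joints at [-81.853, 17.945, 2.641, 74.691, 0, 82.002], TCP at [0.16, -0.552, 0.405] pointing down, gripper open.
Joint ranges: [-158.12, 158.12], [-49.38, 96.58], [-58.88, 72.47], [-126.05, 133.96], [-84.25, 85.87], [-180, 180]. Speed limits (degrees/s): [147.25, 147.25, 180, 180, 180, 180].

## Interface

Orientations are given as a 3x3 rotation matrix whose columns are the frame's x, y, z axes.
In Python, from cell import manip, optics gives the robot as it stands.
- The arm moves only by the tool step_arm, never from a script. Its arguments are lists of equal length, an entry for each row: "offset": the shift along the world's x, y, z as a fraction of full scale, a list of three; "twist": the turn, a rotation vector about the world's x, y, z as a fraction of full scale, a list of three; "hand": the opening, from 0 (shut) to 1 (fully open). A call has exactly 10 rows; each row shifts and turns the commanded pose from where the row before left it; what a row does not reach is not made up. Full scale, the value 1, is 4 cm for a shift and 5 degrees for a turn. A row lasts 1/10 s, in which the tool goes at most 50 mm and 8.59 degrees, less where a joint would pass 70% of its speed; a pose out of reach is approached as far as the arm can. A call with a number of a shift or a turn outside -1 to 1 is refused whole. A call with a gripper value outside its range is refused whole. The fingers move at their own pace and stop on an object; "squeeze" is the grip in N (left out, the last holds). Time passes only in rows, so rows that do not move let the fingers close, or fill a call up. It gives the time, the measured TCP pose, the force and the opening at its end, in the units of the state.
- manip.get_obs(): the state, without advancing time (a new reading comes with each control period).
- optics.get_image(name): name is "scene" or "side" or "wrist"; returns a dict with "image" (420x560x3 uint8, blue, green, red), "fx", "fy", "cx", "cy" (pixels), "dist" ([k1, k2, p1, p2, k3] as OpenCV has them; the pictures are not rectified), "origin" and "attitude" of the camera in the world. Camera axes: x right, y up, looking along -z (the intrinsics and any distortion apply to the point x, -y, -z); pixel columns grow to the right and rows downward; lengths in m; the calibration is good to about 2 mm. A picture is of the moment at which its call begins. There is no depth.
- manip.close_job(): hands the job in, once; it reports no verdict.
The state is a dict: "time": time; "qpos": joint angles; "qvel": joint speeds; "joint_torque": joint torques, N m; "ee_pos": TCP position; "orientation": TCP orientation; "contact_force": force on the tool from outside, world axes, zero at the start; "torque": the same for the moment, N m; "opening": finger opening in m.
Only numpy, scipy, OpenCV 4.12 (cv2) and the standard library are available. Lean on these libraries where they do the work, as an engineer would, in place of code of your own. Each camera call takes 0.05 s, during which the arm holds its last target. There are 200 camera calls.

## Working session

There is one attempt and no reset: what is moved stays moved. The work goes in short steps, Python scripts to look and compute and a tool call to move; the robot and the scene stay as the last step left them, time stands still between calls to the robot, and variables do not carry over. Pictures are saved under pics/ and viewed, about 8 in all and at most 12, crops included, and the job is handed in when it is done.

Besides the shell and the picture viewer there is one more tool, called after ">>>" as name(argument=value, ...) on one line, values as JSON. step_arm: Moves the arm, as the interface text tells. Its arguments: {"type":"object","properties":{"offset":{"type":"array"},"twist":{"type":"array"},"hand":{"type":"array"},"squeeze":{"type":"number"}},"required":["offset","twist","hand"]}

```bash
mkdir -p pics; ls
cat > h.py <<'E'
import numpy as np, cv2
from cell import manip, optics
def grab(name, fn):
    d=optics.get_image(name); cv2.imwrite(fn,d["image"]); np.save(fn[:-4]+'.npy',d,allow_pickle=True); return d
def load(fn): return np.load(fn[:-4]+'.npy',allow_pickle=True).item()
def K(d): return np.array([[d["fx"],0,d["cx"]],[0,d["fy"],d["cy"]],[0,0,1.]])
def ray(d,uv):
    p=cv2.undistortPoints(np.array([[uv]],float),K(d),np.array(d["dist"],float))[0,0]
    v=np.array(d["attitude"])@np.array([p[0],-p[1],-1.]); return np.array(d["origin"],float),v/np.linalg.norm(v)
def onz(d,uv,z):
    o,v=ray(d,uv); return o+v*(z-o[2])/v[2]
def tri(obs):
    A=np.zeros((3,3));b=np.zeros(3);R=[]
    for d,uv in obs:
        o,v=ray(d,uv);P=np.eye(3)-np.outer(v,v);A+=P;b+=P@o;R.append((o,v))
    x=np.linalg.solve(A,b); return x,[np.linalg.norm(np.cross(x-o,v)) for o,v in R]
def proj(d,X):
    R=np.array(d["attitude"]); c=R.T@(np.array(X,float)-np.array(d["origin"]))
    q=np.array([[c[0],-c[1],-c[2]]]); return cv2.projectPoints(q,np.zeros(3),np.zeros(3),K(d),np.array(d["dist"],float))[0][0,0]
E
python3 - <<'E'
from h import *
a=grab("scene","pics/s0.png");b=grab("side","pics/d0.png");c=grab("wrist","pics/w0.png")
for d in(a,b,c):print(np.round(d["origin"],3),np.round(d["attitude"],2).tolist(),d["fx"],d["dist"])
cv2.imwrite("pics/sd0.png",cv2.resize(a["image"],(800,600)));cv2.imwrite("pics/dd0.png",cv2.resize(b["image"],(800,600)))
print({k:np.round(v,3) for k,v in manip.get_obs().items()})
E
```

```text
pics
[ 1.093 -0.076  0.974] [[0.18, -0.82, 0.55], [0.98, 0.15, -0.09], [-0.01, 0.55, 0.83]] 405.2452159585861 [-0.03779089  0.          0.          0.          0.        ]
[0.031 0.626 1.065] [[-0.78, 0.49, -0.38], [-0.62, -0.6, 0.5], [0.02, 0.63, 0.78]] 483.68163201748746 [-0.02773601  0.          0.          0.          0.        ]
[ 0.228 -0.533  0.373] [[0.28, 0.92, 0.27], [-0.96, 0.27, 0.08], [-0.0, -0.28, 0.96]] 296.66497353986716 [-0.05704145  0.          0.          0.          0.        ]
{'time': np.float64(0.15), 'qpos': array([-8.1854e+01,  1.7981e+01,  2.5920e+00,  7.4690e+01,  1.0000e-03,
        8.2003e+01]), 'qvel': array([-0.015, -0.064,  0.19 ,  0.005, -0.037,  0.081]), 'joint_torque': array([ 2.0000e-03, -4.8106e+01,  2.9882e+01,  1.4000e-02, -0.0000e+00,
       -0.0000e+00]), 'ee_pos': array([ 0.16 , -0.552,  0.404]), 'orientation': array([[-0.   ,  0.278, -0.961],
       [ 0.001, -0.961, -0.278],
       [-1.   , -0.001, -0.   ]]), 'contact_force': array([ 0.782, -0.136, -0.081]), 'torque': array([0.053, 0.023, 0.001]), 'opening': np.float64(0.085)}
```

View pics/sd0.png

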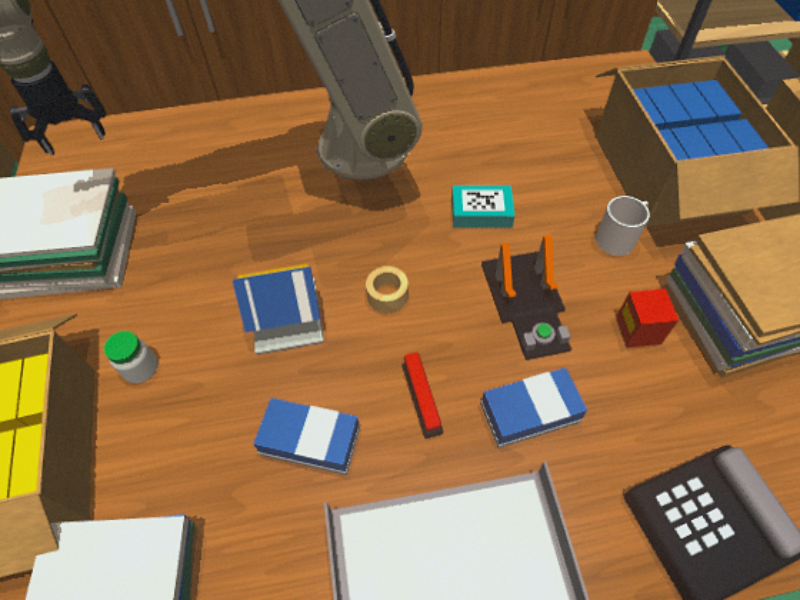

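View pics/dd0.png

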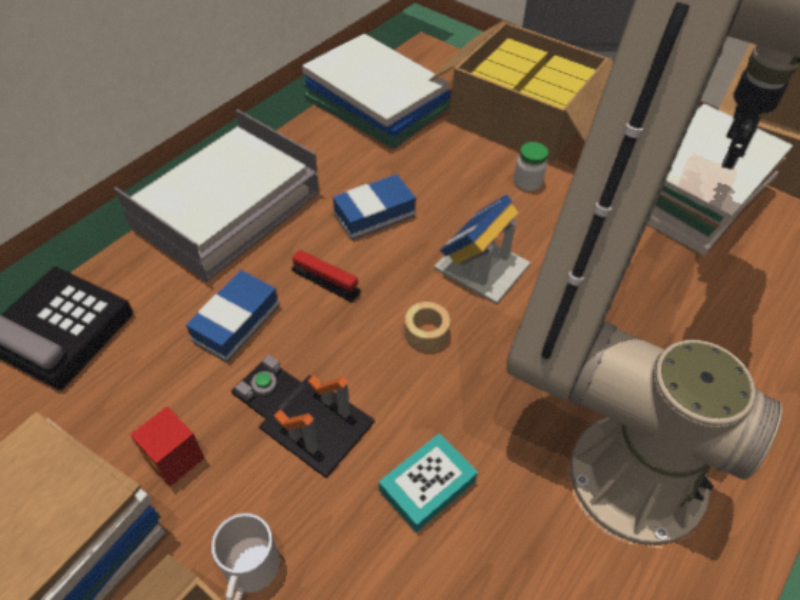

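The scene view shows the tin in the rack at about (280,300) and the reader at about (525,300), with its button at (543,332). The tape roll sits between them at (387,288). In the side view the rack is at about (483,245) and the reader at about (305,415). Next I'll zoom in for corners.

Run:
```python
from h import *
R={'s':[(140,172),(310,163)],'d':[(280,128),(155,244)]}
rows=[]
for k in 'sd':
    im=load(f"pics/{k}0.png")["image"]; r=[]
    for (u,v) in R[k]:
        c=cv2.resize(im[v:v+90,u:u+120],(400,300),interpolation=cv2.INTER_CUBIC)
        for i in range(0,120,20): cv2.putText(c,str(u+i),(int(i*400/120),8),0,.3,(255,255,255),1);cv2.line(c,(int(i*400/120),10),(int(i*400/120),14),(255,255,255),1)
        for i in range(0,90,20): cv2.putText(c,str(v+i),(0,int(i*400/120)+4),0,.3,(0,255,255),1)
        r.append(c)
    rows.append(np.hstack(r))
cv2.imwrite("pics/crop.png",np.vstack(rows))
for k in 'sd':
    d=load(f"pics/{k}0.png");im=d["image"];hsv=cv2.cvtColor(im,cv2.COLOR_BGR2HSV)
    for nm,lo,hi in [('green',(50,90,60),(80,255,255)),('orange',(5,200,120),(14,255,255)),('blue',(100,120,40),(125,255,255))]:
        m=cv2.inRange(hsv,lo,hi);n,_,st,ce=cv2.connectedComponentsWithStats(m)
        for j in range(1,n):
            x,y,w,h,a=st[j]
            for (u,v) in R[k]:
                if u<=ce[j][0]<u+120 and v<=ce[j][1]<v+90 and a>25: print(k,nm,st[j],np.round(ce[j],1))
```

```text
s green [376 227  10  10  75] [380.5 231.2]
s orange [380 165  11  38 196] [384.2 183.7]
s orange [350 170  11  38 196] [354.9 188.7]
s blue [209 187  15  37 170] [217.6 204.6]
s blue [ 173  189   38   41 1080] [192.1 209.2]
s blue [164 195  15  37 253] [170.5 212.7]
d green [179 261  10  10  82] [183.7 265.6]
d blue [310 137  47  41 362] [334.9 157.1]
```

View pics/crop.png

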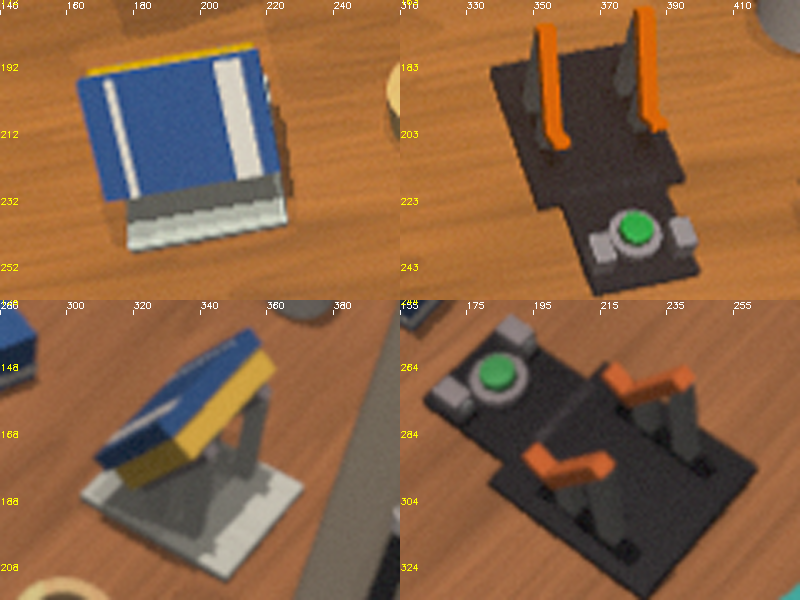

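The crops show all four lid corners in the scene view: (163,196), (217,187), (224,224) and (172,232). The base corners, the button and both reading eyes are clear in both views. I'll cast rays through these points.

Run:
```python
from h import *
s=load("pics/s0.png");d=load("pics/d0.png")
S=lambda x,y,r:(([140,310][r]+(x-400*r)/3.3333-.35),([172,163][r]+y/3.3333-.35))
D=lambda x,y,r:(([280,155][r]+(x-400*r)/3.3333-.35),([128,244][r]+(y-300)/3.3333-.35))
p=lambda n,v:print(n,np.round(np.array(v)*1000,1))
# lid
uL=onz(s,S(77,80,0),.1491);uR=onz(s,S(258,50,0),.1491);lR=onz(s,S(281,173,0),.0690);lL=onz(s,S(106,201,0),.0690)
for n,v in zip(("uL","uR","lR","lL"),(uL,uR,lR,lL)):p(n,v)
print("len",np.linalg.norm(uR-uL),np.linalg.norm(lR-lL),np.linalg.norm(uL-lL),np.linalg.norm(uR-lR))
c=(uL+uR+lL+lR)/4;p("lid c",c)
ya=(uR-uL)+(lR-lL);xa=(lL-uL)+(lR-uR);print("yaw y",np.degrees(np.arctan2(-ya[0],ya[1])),"yaw x",np.degrees(np.arctan2(xa[1],xa[0])))
# lower-left lid corner / upper corner tri with side: side lid: far top (252,330)=?, left-bottom (97,458)
for n,a,b in [("uR?",S(258,50,0),D(273,355,0)),("uL?",S(77,80,0),D(252,330,0)),("lL",S(106,201,0),D(97,458,0)),("lR",S(281,173,0),D(175,437,0))]:
    x,e=tri([(s,a),(d,b)]);p(n,x);p(' e',e)
# rack base
for q in [(82,497),(303,487),(228,579)]: p("rbase side z10/0",np.r_[onz(d,D(*q,0),.01),onz(d,D(*q,0),0)])
for q in [(128,242),(287,215)]: p("rbase scene z10",onz(s,S(*q,0),.01))
# reader
b,e=tri([(s,(380.5,231.2)),(d,(183.7,265.6))]);p("button",b);p(' e',e)
e1=onz(s,S(601,238,1),.034);e2=onz(s,S(682,226,1),.034);p("eyes s",np.r_[e1,e2])
f1=onz(d,D(518,328,1),.034);f2=onz(d,D(452,391,1),.034);p("eyes d",np.r_[f1,f2])
for q in [(490,67),(684,181),(540,209),(699,272),(598,296)]: p("base s z10",onz(s,S(*q,1),.01))
for q in [(645,598),(757,467),(490,484)]: p("base d z10",onz(d,D(*q,1),.01))
# rib tops; ends
for n,a,b in [("ribA top",S(546,25,1),D(692,370,1)),("ribB top",S(644,9,1),D(613,457,1)),("toeA",S(568,140,1),D(605,368,1)),("toeB",S(663,124,1),D(527,449,1))]:
    x,e=tri([(s,a),(d,b)]);p(n,x);p(' e',e)
```

```text
uL [ 462.4 -283.7  149.1]
uR [ 459.8 -146.5  149.1]
lR [ 521.9 -145.7   69. ]
lL [ 522.4 -282.7   69. ]
len 0.13720374839978441 0.1369931431277438 0.1000652186343727 0.10134196722348375
lid c [ 491.7 -214.7  109. ]
yaw y 0.6441602358318077 yaw x 0.8293016972313689
uR? [ 434.8 -182.2  174.2]
 e [50.2 50.2]
uL? [ 460.2 -283.9  145.2]
 e [0.9 0.9]
lL [ 526.8 -245.4   18.8]
 e [53.7 53.7]
lR [ 490.8 -173.6   62.7]
 e [35. 35.]
rbase side z10/0 [ 524.3 -145.7   10.   529.  -153.1    0. ]
rbase side z10/0 [ 381.5 -277.2   10.   384.8 -285.8    0. ]
rbase side z10/0 [ 376.5 -150.2   10.   379.8 -157.5    0. ]
rbase scene z10 [ 527.4 -279.4   10. ]
rbase scene z10 [ 525.9 -149.2   10. ]
button [596.1 264.7  25.3]
 e [0.1 0.1]
eyes s [603.9 231.4  34.  605.2 298.6  34. ]
eyes d [607.4 229.4  34.  606.  299.3  34. ]
base s z10 [404.7 193.   10. ]
base s z10 [551.2 324.   10. ]
base s z10 [555.5 197.5  10. ]
base s z10 [636.4 307.9  10. ]
base s z10 [642.2 221.5  10. ]
base d z10 [395.8 323.1  10. ]
base d z10 [400.1 196.5  10. ]
base d z10 [541.5 328.6  10. ]
ribA top [446.2 214.8 117.8]
 e [4. 4.]
ribB top [443.7 297.8 116.6]
 e [4.6 4.6]
toeA [521.6 223.6  56.6]
 e [0.8 0.8]
toeB [519.6 306.   54.6]
 e [0.6 0.6]
```

Measured poses:

| Item | Position (mm) | Yaw | Check |
|---|---|---|---|
| Rack origin | ≈ (455, -215) | ≈ 0.7° | lid sides 137 × 100 mm, given 138 × 98 |
| Reader origin | ≈ (474, 261) | ≈ 1.7° | plate centre and button − 122 mm agree |

The plan is to approach down-slope with tool x = down-slope and tool y = +normal, then roll 180° about tool x for the flip. First I'll orient above the rack.

```bash
cat >> h.py <<'E'
from scipy.spatial.transform import Rotation as Ro
RACK=dict(o=np.array([.455,-.215,0]),yaw=.7); READ=dict(o=np.array([.474,.261,0]),yaw=1.7)
c55,s55=.5736,.8192
def frame(F,sgn=1):
    "tool orientation: x down-slope, y = sgn*normal"
    Z=Ro.from_euler('z',F['yaw'],degrees=True).as_matrix()
    d=Z@[c55,0,-s55];n=Z@[s55,0,c55]; return np.c_[d,sgn*n,np.cross(d,sgn*n)],d,n
def tcp(F,h,a,up=0.,sgn=1):
    "grasp point h out of seat plane, a down-slope of seat centre, retracted up along slope"
    R,d,n=frame(F,sgn); return F['o']+[0,0,.085]+h*n+(a-up)*d-.155*d,R
def plan(P,R,twistfull=None):
    o=manip.get_obs();Rc=np.array(o['orientation']);dp=np.array(P)-o['ee_pos']
    rv=Ro.from_matrix(R@Rc.T).as_rotvec(degrees=True)
    print('t',round(float(o['time']),2),'tcp',np.round(o['ee_pos'],4),'q',np.round(o['qpos'],1),'F',np.round(o['contact_force'],1),'open',round(float(o['opening']),4))
    print('target',np.round(P,4),'d_mm',np.round(dp*1000,1),'units',np.round(dp/.04,3),'| rot deg',np.round(rv,2),'units',np.round(rv/5,3),'ang',round(float(np.linalg.norm(rv)),1))
E
python3 - <<'E'
from h import *
P,R=tcp(RACK,.021,-.012,.08); print(P); plan([P[0],P[1],.40],R)
E
```

```text
[ 0.33053329 -0.21652072  0.299388  ]
t 0.15 tcp [ 0.1599 -0.5522  0.404 ] q [-81.9  18.    2.6  74.7   0.   82. ] F [ 0.8 -0.1 -0.1] open 0.0855
target [ 0.3305 -0.2165  0.4   ] d_mm [170.7 335.7  -4. ] units [ 4.267  8.392 -0.1  ] | rot deg [-22.42 -30.19  72.07] units [-4.484 -6.039 14.415] ang 81.3
```

>>> step_arm(offset=[[0.213, 0.42, 0], [0.213, 0.42, 0], [0.213, 0.42, 0], [0.213, 0.42, 0], [0.213, 0.42, 0], [0.213, 0.42, 0], [0.213, 0.42, 0], [0.213, 0.42, 0], [0.213, 0.42, 0], [0.213, 0.42, 0]], twist=[[-0.224, -0.302, 0.721], [-0.224, -0.302, 0.721], [-0.224, -0.302, 0.721], [-0.224, -0.302, 0.721], [-0.224, -0.302, 0.721], [-0.224, -0.302, 0.721], [-0.224, -0.302, 0.721], [-0.224, -0.302, 0.721], [-0.224, -0.302, 0.721], [-0.224, -0.302, 0.721]], hand=[1, 1, 1, 1, 1, 1, 1, 1, 1, 1])

```text
time: 1.15
ee_pos: [0.2453, -0.3834, 0.4045]
orientation: [[0.302, 0.748, -0.59], [-0.1, -0.591, -0.8], [-0.948, 0.301, -0.104]]
contact_force: [0.2, -0.3, 0.4]
opening: 0.0856
```

>>> step_arm(offset=[[0.213, 0.42, 0], [0.213, 0.42, 0], [0.213, 0.42, 0], [0.213, 0.42, 0], [0.213, 0.42, 0], [0.213, 0.42, 0], [0.213, 0.42, 0], [0.213, 0.42, 0], [0.213, 0.42, 0], [0.213, 0.42, 0]], twist=[[-0.224, -0.302, 0.721], [-0.224, -0.302, 0.721], [-0.224, -0.302, 0.721], [-0.224, -0.302, 0.721], [-0.224, -0.302, 0.721], [-0.224, -0.302, 0.721], [-0.224, -0.302, 0.721], [-0.224, -0.302, 0.721], [-0.224, -0.302, 0.721], [-0.224, -0.302, 0.721]], hand=[1, 1, 1, 1, 1, 1, 1, 1, 1, 1])

```text
time: 2.15
ee_pos: [0.3304, -0.2154, 0.4045]
orientation: [[0.575, 0.818, 0.015], [0.008, 0.013, -1.0], [-0.818, 0.575, 0.0]]
contact_force: [0.2, -0.2, 0.5]
opening: 0.0858
```

Run:
```python
from h import *
P,R=tcp(RACK,.021,-.012,.08); plan(P,R)
d=grab("wrist","pics/w1.png"); s=grab("scene","pics/s1.png")
im=d["image"].copy()
n=frame(RACK)[2];dd=frame(RACK)[1];y=np.cross(n,dd)
c=RACK['o']+[0,0,.085]+.042*n
for a in(-.049,.049):
    for b in(-.069,.069):
        u=proj(d,c+a*dd+b*y); print(a,b,np.round(u,1)); cv2.circle(im,tuple(int(t) for t in u),3,(0,0,255),1)
cv2.imwrite("pics/w1o.png",im)
```

```text
t 2.15 tcp [ 0.3304 -0.2154  0.4045] q [-53.8 -14.3 -35.6  46.5  28.   40.9] F [ 0.2 -0.2  0.5] open 0.0858
target [ 0.3305 -0.2165  0.2994] d_mm [   0.2   -1.1 -105.1] units [ 0.004 -0.027 -2.628] | rot deg [ 0.03  0.11 -0.16] units [ 0.005  0.022 -0.033] ang 0.2
-0.049 -0.069 [237.5 278.3]
-0.049 0.069 [231.6 129. ]
0.049 -0.069 [247.4 240.3]
0.049 0.069 [244.4 128. ]
```

View pics/w1o.png

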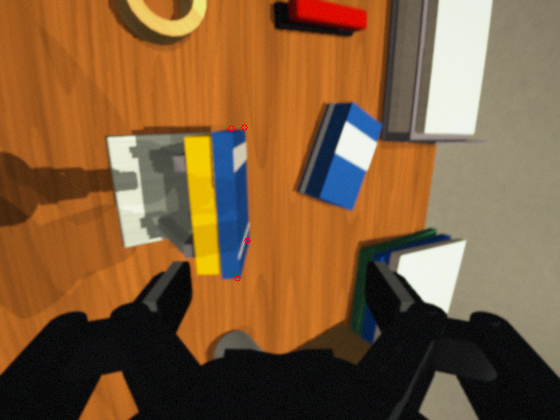

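The wrist view shows the tin where predicted. The white stripe's upper corner is at about (233,147) and the prediction was (232,147), so the rack fit holds to about 1–2 mm. I'll descend and advance partway.

>>> step_arm(offset=[[0, -0.005, -0.525], [0, -0.005, -0.525], [0, -0.005, -0.525], [0, -0.005, -0.525], [0, -0.005, -0.525], [0.115, 0.001, -0.164], [0.115, 0.001, -0.164], [0.115, 0.001, -0.164], [0.115, 0.001, -0.164], [0, 0, 0]], twist=[[0, 0.004, -0.006], [0, 0.004, -0.006], [0, 0.004, -0.006], [0, 0.004, -0.006], [0, 0.004, -0.006], [0, 0, 0], [0, 0, 0], [0, 0, 0], [0, 0, 0], [0, 0, 0]], hand=[1, 1, 1, 1, 1, 1, 1, 1, 1, 1])

```text
time: 3.25
ee_pos: [0.3492, -0.2171, 0.2731]
orientation: [[0.573, 0.82, 0.011], [0.006, 0.009, -1.0], [-0.82, 0.573, -0.0]]
contact_force: [-0.4, 0.1, -0.9]
opening: 0.0853
```

Run:
```python
from h import *
P,R=tcp(RACK,.021,-.012,.0); plan(P,R)
d=grab("wrist","pics/w2.png"); s=grab("side","pics/d2.png")
cv2.imwrite("pics/c2.png",np.hstack([cv2.resize(d["image"],(400,300)),cv2.resize(s["image"][100:220,260:420],(400,300))]))
```

```text
t 3.25 tcp [ 0.3492 -0.2171  0.2731] q [-51.4  -5.1 -49.   22.9  26.8  43.6] F [-0.4  0.1 -0.9] open 0.0853
target [ 0.3764 -0.216   0.2339] d_mm [ 27.2   1.2 -39.2] units [ 0.681  0.029 -0.981] | rot deg [-0.02 -0.04  0.08] units [-0.003 -0.009  0.017] ang 0.1
```

View pics/c2.png

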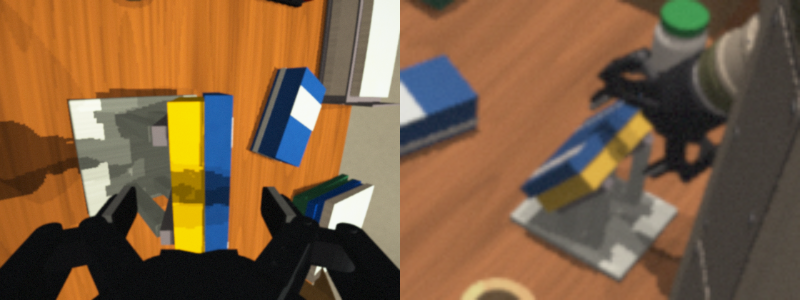

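The jaws straddle the tin: the fingers are at u≈135 and 262 and the tin spans 168–232, so it is centred. I'll advance to the grasp.

>>> step_arm(offset=[[0.085, 0.004, -0.122], [0.085, 0.004, -0.122], [0.085, 0.004, -0.122], [0.085, 0.004, -0.122], [0.085, 0.004, -0.122], [0.085, 0.004, -0.122], [0.085, 0.004, -0.122], [0.085, 0.004, -0.122], [0, 0, 0], [0, 0, 0]], twist=[[0, 0, 0], [0, 0, 0], [0, 0, 0], [0, 0, 0], [0, 0, 0], [0, 0, 0], [0, 0, 0], [0, 0, 0], [0, 0, 0], [0, 0, 0]], hand=[1, 1, 1, 1, 1, 1, 1, 1, 1, 1])

```text
time: 4.35
ee_pos: [0.3759, -0.2158, 0.2342]
orientation: [[0.573, 0.82, 0.01], [0.006, 0.008, -1.0], [-0.82, 0.573, -0.0]]
contact_force: [1.0, -1.0, -0.0]
opening: 0.0855
```

Run:
```python
from h import *
P,R=tcp(RACK,.021,-.012,.0); plan(P,R)
d=grab("wrist","pics/w3.png"); 
hsv=cv2.cvtColor(d["image"],cv2.COLOR_BGR2HSV)
for r in (180,220,260,300):
    y=cv2.inRange(hsv[r:r+1],(20,120,60),(32,255,255))[0].nonzero()[0];b=cv2.inRange(hsv[r:r+1],(100,120,40),(125,255,255))[0].nonzero()[0];b=b[b<340]
    print(r,y[[0,-1]] if len(y) else 0,b[[0,-1]] if len(b) else 0)
# predicted pad inner lines and tin lines at upper end
Rr,dd,n=frame(RACK);o=manip.get_obs();g=np.array(o['ee_pos'])+.155*np.array(o['orientation'])[:,0]
c=RACK['o']+[0,0,.085]
for nm,h,a in [('under',0,-.045),('lidface',.042,-.049)]:
    for b in(-.03,0,.03): print(nm,np.round(proj(d,c+h*n+a*dd+np.array([0,b,0])),1))
```

```text
t 4.35 tcp [ 0.3759 -0.2158  0.2342] q [-47.9   0.7 -50.8  13.7  25.4  47.2] F [ 1. -1. -0.] open 0.0855
target [ 0.3764 -0.216   0.2339] d_mm [ 0.5 -0.2 -0.4] units [ 0.013 -0.004 -0.009] | rot deg [-0.03 -0.05  0.11] units [-0.005 -0.01   0.022] ang 0.1
180 [214 290] [292 339]
220 [217 290] [292 339]
260 [220 478] [292 339]
300 [224 290] [292 339]
under [228.4 387.3]
under [224.6 325. ]
under [220.5 250.3]
lidface [334.3 395.6]
lidface [340.3 332. ]
lidface [346.9 255.1]
```

Tin edges agree with the prediction to about 0.5 mm normal to the slope. Closing with a firm squeeze.

>>> step_arm(offset=[[0, 0, 0], [0, 0, 0], [0, 0, 0], [0, 0, 0], [0, 0, 0], [0, 0, 0], [0, 0, 0], [0, 0, 0], [0, 0, 0], [0, 0, 0]], twist=[[0, 0, 0], [0, 0, 0], [0, 0, 0], [0, 0, 0], [0, 0, 0], [0, 0, 0], [0, 0, 0], [0, 0, 0], [0, 0, 0], [0, 0, 0]], hand=[0.8, 0.7, 0.6, 0.55, 0.5, 0.4, 0.3, 0.2, 0.1, 0], squeeze=50)

```text
time: 5.4
ee_pos: [0.3765, -0.2163, 0.2355]
orientation: [[0.575, 0.818, 0.011], [0.005, 0.01, -1.0], [-0.818, 0.575, 0.002]]
contact_force: [-0.6, 0.7, 4.9]
opening: 0.042
```

>>> step_arm(offset=[[0, 0, 0], [0, 0, 0], [0, 0, 0], [0, 0, 0.1], [0, 0, 0.1], [0, 0, 0.1], [0, 0, 0.1], [0, 0, 0.1], [0, 0, 0], [0, 0, 0]], twist=[[0, 0, 0], [0, 0, 0], [0, 0, 0], [0, 0, 0], [0, 0, 0], [0, 0, 0], [0, 0, 0], [0, 0, 0], [0, 0, 0], [0, 0, 0]], hand=[0, 0, 0, 0, 0, 0, 0, 0, 0, 0], squeeze=50)

```text
time: 6.4
ee_pos: [0.3759, -0.2159, 0.2545]
orientation: [[0.573, 0.819, 0.01], [0.006, 0.008, -1.0], [-0.819, 0.573, 0.0]]
contact_force: [0.8, 0.5, -4.0]
opening: 0.0414
```

Run:
```python
from h import *
P,R=tcp(RACK,.021,-.012,.0); plan(P,R)
d=grab("wrist","pics/w4.png"); s=grab("side","pics/d4.png")
cv2.imwrite("pics/c4.png",np.hstack([cv2.resize(d["image"],(400,300)),cv2.resize(s["image"][100:220,260:420],(400,300))]))
```

```text
t 6.4 tcp [ 0.3759 -0.2159  0.2545] q [-47.9  -1.3 -49.   17.4  25.4  47.2] F [ 0.8  0.5 -4. ] open 0.0414
target [ 0.3764 -0.216   0.2339] d_mm [  0.6  -0.1 -20.6] units [ 0.014 -0.001 -0.516] | rot deg [ 0.01 -0.03  0.13] units [ 0.002 -0.006  0.026] ang 0.1
```

View pics/c4.png

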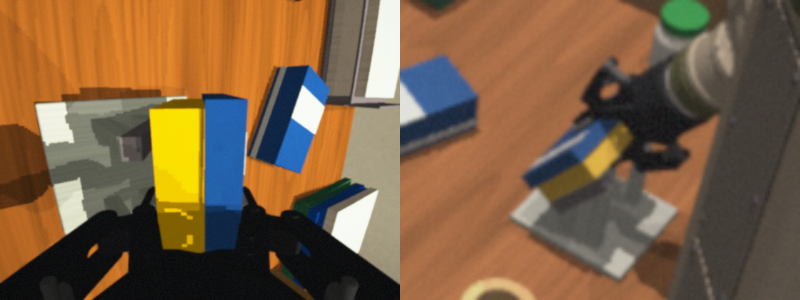

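The tin is gripped: opening 41.4 mm and about 4 N of weight. Both the lid and the tin are square between the pads in the wrist view. I'll lift, then roll −180° about tool x while crossing.

>>> step_arm(offset=[[0, 0, 0.2], [0, 0, 0.36], [0, 0, 0.4], [0, 0, 0.4], [0, 0, 0.4], [0, 0, 0.4], [0, 0, 0.4], [0, 0, 0.4], [0, 0, 0.4], [0, 0, 0.3]], twist=[[0, 0, 0], [0, 0, 0], [0, 0, 0], [0, 0, 0], [0, 0, 0], [-0.516, -0.005, 0.737], [-0.516, -0.005, 0.737], [-0.516, -0.005, 0.737], [-0.516, -0.005, 0.737], [-0.516, -0.005, 0.737]], hand=[0, 0, 0, 0, 0, 0, 0, 0, 0, 0], squeeze=60)

```text
time: 7.5
ee_pos: [0.3759, -0.2158, 0.4024]
orientation: [[0.574, 0.752, 0.325], [0.005, 0.394, -0.919], [-0.819, 0.529, 0.222]]
contact_force: [-0.0, -0.3, -3.7]
opening: 0.0415
```

>>> step_arm(offset=[[0.016, 0.2, 0], [0.016, 0.3, 0], [0.016, 0.4, 0], [0.016, 0.4, 0], [0.016, 0.4, 0], [0.016, 0.4, 0], [0.016, 0.4, 0], [0.016, 0.4, 0], [0.016, 0.4, 0], [0.016, 0.4, 0]], twist=[[-0.516, -0.005, 0.737], [-0.516, -0.005, 0.737], [-0.516, -0.005, 0.737], [-0.516, -0.005, 0.737], [-0.516, -0.005, 0.737], [-0.516, -0.005, 0.737], [-0.516, -0.005, 0.737], [-0.516, -0.005, 0.737], [-0.516, -0.005, 0.737], [-0.516, -0.005, 0.737]], hand=[0, 0, 0, 0, 0, 0, 0, 0, 0, 0])

```text
time: 8.5
ee_pos: [0.3819, -0.067, 0.4011]
orientation: [[0.573, 0.302, 0.762], [0.006, 0.928, -0.373], [-0.819, 0.218, 0.53]]
contact_force: [-0.2, -0.2, -3.5]
opening: 0.0414
```

Run:
```python
from h import *
P,R=tcp(READ,.021,-.012,.0,-1); plan([P[0],P[1],.40],R)
```

```text
t 8.5 tcp [ 0.3819 -0.067   0.4011] q [-27.  -19.  -40.6  36.6  15.4  -0.8] F [-0.2 -0.2 -3.5] open 0.0414
target [0.3954 0.2587 0.4   ] d_mm [ 13.6 325.7  -1.1] units [ 0.339  8.142 -0.026] | rot deg [-64.59  -1.3   93.04] units [-12.918  -0.26   18.609] ang 113.3
```

>>> step_arm(offset=[[0.017, 0.41, 0], [0.017, 0.41, 0], [0.017, 0.41, 0], [0.017, 0.41, 0], [0.017, 0.41, 0], [0.017, 0.41, 0], [0.017, 0.41, 0], [0.017, 0.41, 0], [0.017, 0.41, 0], [0.017, 0.41, 0]], twist=[[-0.517, -0.01, 0.744], [-0.517, -0.01, 0.744], [-0.517, -0.01, 0.744], [-0.517, -0.01, 0.744], [-0.517, -0.01, 0.744], [-0.517, -0.01, 0.744], [-0.517, -0.01, 0.744], [-0.517, -0.01, 0.744], [-0.517, -0.01, 0.744], [-0.517, -0.01, 0.744]], hand=[0, 0, 0, 0, 0, 0, 0, 0, 0, 0])

```text
time: 9.5
ee_pos: [0.3885, 0.0969, 0.4009]
orientation: [[0.575, -0.331, 0.748], [0.01, 0.917, 0.398], [-0.818, -0.221, 0.531]]
contact_force: [-0.4, 0.9, -4.6]
opening: 0.0413
```

>>> step_arm(offset=[[0.017, 0.41, 0], [0.017, 0.41, 0], [0.017, 0.41, 0], [0.017, 0.41, 0], [0.017, 0.41, 0], [0.017, 0.41, 0], [0.017, 0.41, 0], [0.017, 0.41, 0], [0.017, 0.41, 0], [0.017, 0.41, 0]], twist=[[-0.517, -0.01, 0.744], [-0.517, -0.01, 0.744], [-0.517, -0.01, 0.744], [-0.517, -0.01, 0.744], [-0.517, -0.01, 0.744], [-0.517, -0.01, 0.744], [-0.517, -0.01, 0.744], [-0.517, -0.01, 0.744], [-0.517, -0.01, 0.744], [-0.517, -0.01, 0.744]], hand=[0, 0, 0, 0, 0, 0, 0, 0, 0, 0])

```text
time: 10.5
ee_pos: [0.3954, 0.2609, 0.4009]
orientation: [[0.574, -0.766, 0.288], [0.016, 0.362, 0.932], [-0.819, -0.531, 0.22]]
contact_force: [0.4, -0.1, -4.4]
opening: 0.0415
```

>>> step_arm(offset=[[0, 0, 0], [0, 0, 0], [0, 0, 0], [0, 0, 0], [0, 0, 0], [0, 0, 0], [0, 0, 0], [0, 0, 0], [0, 0, 0], [0, 0, 0]], twist=[[-0.517, -0.01, 0.744], [-0.517, -0.01, 0.744], [-0.517, -0.01, 0.744], [-0.517, -0.01, 0.744], [-0.517, -0.01, 0.744], [0, 0, 0], [0, 0, 0], [0, 0, 0], [0, 0, 0], [0, 0, 0]], hand=[0, 0, 0, 0, 0, 0, 0, 0, 0, 0])

```text
time: 11.5
ee_pos: [0.3959, 0.2601, 0.4008]
orientation: [[0.574, -0.819, -0.026], [0.016, -0.021, 1.0], [-0.819, -0.574, 0.002]]
contact_force: [0.1, 0.9, -4.6]
opening: 0.0414
```

Run:
```python
from h import *
P,R=tcp(READ,.021,-.012,.0,-1); plan([P[0],P[1],.40],R)
d=grab("wrist","pics/w5.png"); s=grab("scene","pics/s5.png"); e=grab("side","pics/d5.png")
cv2.imwrite("pics/c5.png",np.vstack([np.hstack([cv2.resize(d["image"],(400,300)),cv2.resize(s["image"][90:240,300:500],(400,300))]),np.hstack([cv2.resize(e["image"][150:300,110:310],(400,300)),cv2.resize(e["image"],(400,300))])]))
```

```text
t 11.5 tcp [0.3959 0.2601 0.4008] q [ 27.5  -7.  -32.3  32.5 -14.5 -68.2] F [ 0.1  0.9 -4.6] open 0.0414
target [0.3954 0.2587 0.4   ] d_mm [-0.4 -1.4 -0.8] units [-0.01  -0.036 -0.02 ] | rot deg [-0.09  0.03  0.2 ] units [-0.019  0.006  0.04 ] ang 0.2
```

View pics/c5.png

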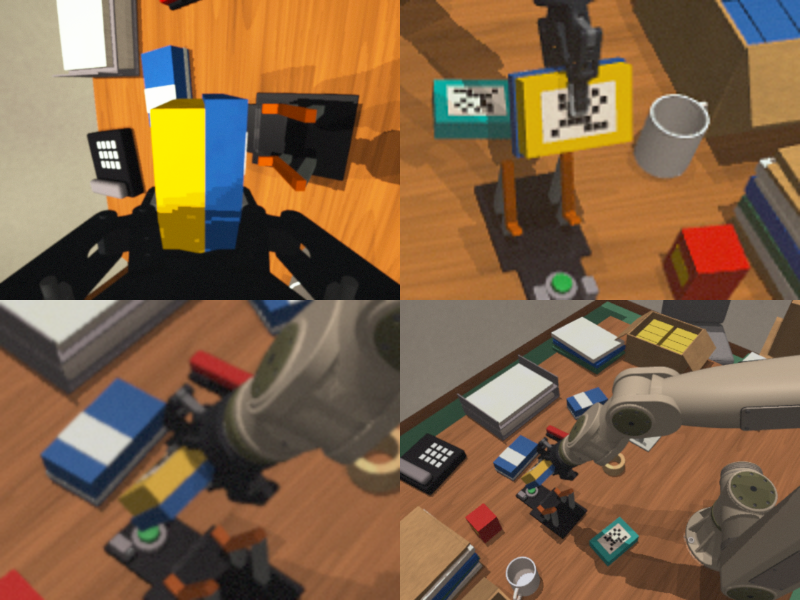

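The tin is upside-down and shut. In the scene crop the coded underside is at about (575,110), above the orange ribs at about (510,190) and (567,190). Next I'll measure the tin's position in the hand and refine the cradle position.

Run:
```python
from h import *
p=lambda n,v:print(n,np.round(np.array(v)*1000,1))
V={k:load(f"pics/{k}.png") for k in("s0","d0","w5","s5")}
H={k:cv2.cvtColor(v["image"],cv2.COLOR_BGR2HSV) for k,v in V.items()}
roi={"s0":(310,155,100,70),"d0":(195,250,70,60),"w5":(340,130,120,150)}
rib={}
for k,(x,y,w,h) in roi.items():
    m=cv2.inRange(H[k],(4,185,90) if k!="d0" else (4,150,70),(15,255,255));
    mm=np.zeros_like(m);mm[y:y+h,x:x+w]=m[y:y+h,x:x+w]
    if k!="s0": mm=cv2.morphologyEx(mm,cv2.MORPH_OPEN,np.ones((2,2)))
    n,_,st,ce=cv2.connectedComponentsWithStats(mm)
    i=[j for j in range(1,n) if st[j,4]>60]; print(k,st[i].tolist(),np.round(ce[i],1).tolist())
# underside corners in s5
m=cv2.inRange(H["s5"],(20,110,60),(33,255,255));n,l,st,ce=cv2.connectedComponentsWithStats(m[80:180,350:430])
j=1+np.argmax(st[1:,4]);ys,xs=np.nonzero(l==j);hull=cv2.convexHull(np.c_[xs+350,ys+80].astype(np.int32))
ap=cv2.approxPolyDP(hull,4,True)[:,0];print("quad",ap.tolist())
o=manip.get_obs();R=np.array(o['orientation']);d_,n_,y_=R[:,0],-R[:,1],R[:,2]
g=np.array(o['ee_pos'])+.155*d_
for q in ap:
    c,v=ray(V["s5"],q.astype(float)); pt=g+.021*n_; X=c+v*((pt-c)@n_)/(v@n_); p("corner a,y rel grasp",[(X-g)@d_,(X-g)@y_])
```

```text
s0 [[380, 164, 11, 39, 253], [350, 169, 11, 39, 232]] [[384.0, 183.1], [354.7, 188.1]]
d0 [[217, 261, 28, 16, 243], [196, 288, 24, 14, 199]] [[229.8, 268.9], [206.5, 294.9]]
w5 [[341, 131, 19, 16, 199], [367, 146, 77, 27, 1298], [343, 215, 118, 66, 4083], [385, 265, 11, 16, 89]] [[351.3, 137.1], [407.6, 157.5], [396.2, 251.5], [390.2, 274.8]]
quad [[415, 160], [364, 169], [358, 129], [415, 122]]
corner a,y rel grasp [60.5 64.7]
corner a,y rel grasp [ 61.1 -61.6]
corner a,y rel grasp [-34.4 -70. ]
corner a,y rel grasp [-29.6  65.8]
```

Run:
```python
from h import *
s=load("pics/s0.png");m=cv2.inRange(cv2.cvtColor(s["image"],cv2.COLOR_BGR2HSV),(4,150,90),(15,255,255))
R,d_,n_=frame(READ);y_=np.cross(n_,d_);c=READ['o']+[0,0,.085]
for Y in(-.042,.042):
    for a in (-.03,0.,.03):
        P=[proj(s,c+a*d_+(Y+e)*y_) for e in(-.007,.007)]
        r=int(round((P[0][1]+P[1][1])/2)); x=np.nonzero(m[r,340:400])[0]+340; x=x[abs(x-P[0][0])<16]
        print(Y,a,"pred u",np.round([P[0][0],P[1][0]],1),"row",r,"mask",x.min(),x.max()+1)
    t=proj(s,c-.042*d_+Y*y_);print(" top end row pred",np.round(t,1)); 
    t=[proj(s,c+.049*d_+h*n_+Y*y_) for h in(0,.02)];print(" toe rows",np.round(t,1).tolist())
P,R=tcp(READ,.026,-.016,.0,-1); plan(P,R)
```

```text
-0.042 -0.03 pred u [351.7 356.7] row 175 mask 340 368
-0.042 0.0 pred u [352.4 357.4] row 185 mask 352 358
-0.042 0.03 pred u [353.2 358. ] row 195 mask 352 359
 top end row pred [353.9 170.5]
 toe rows [[356.0, 201.7], [358.4, 204.2]]
0.042 -0.03 pred u [381.3 386.2] row 170 mask 366 398
0.042 0.0 pred u [381.7 386.6] row 180 mask 381 398
0.042 0.03 pred u [382.2 386.9] row 190 mask 381 399
 top end row pred [383.6 165.3]
 toe rows [[384.8, 196.4], [387.6, 198.8]]
t 11.65 tcp [0.3959 0.2601 0.4008] q [ 27.5  -7.  -32.3  32.5 -14.5 -68.2] F [-0.7  0.6 -3.6] open 0.0411
target [0.3972 0.2587 0.24  ] d_mm [   1.4   -1.4 -160.8] units [ 0.034 -0.034 -4.02 ] | rot deg [-0.08  0.03  0.19] units [-0.016  0.006  0.038] ang 0.2
```

The cradle prediction matches the mask: rib edges at 352–358 against 352.4–357.4 predicted. Descending to 5 mm off the seat.

>>> step_arm(offset=[[0.004, -0.004, -0.55], [0.004, -0.004, -0.6], [0.004, -0.004, -0.6], [0.004, -0.004, -0.6], [0.004, -0.004, -0.5], [0.004, -0.004, -0.4], [0.004, -0.004, -0.3], [0.004, -0.004, -0.2], [0.002, -0.002, -0.2], [0, 0, -0.07]], twist=[[-0.002, 0, 0.004], [-0.002, 0, 0.004], [-0.002, 0, 0.004], [-0.002, 0, 0.004], [-0.002, 0, 0.004], [-0.002, 0, 0.004], [-0.002, 0, 0.004], [-0.002, 0, 0.004], [-0.002, 0, 0.004], [-0.002, 0, 0.004]], hand=[0, 0, 0, 0, 0, 0, 0, 0, 0, 0])

```text
time: 12.65
ee_pos: [0.3973, 0.2586, 0.2398]
orientation: [[0.574, -0.818, -0.029], [0.016, -0.025, 1.0], [-0.819, -0.574, -0.001]]
contact_force: [-16.7, -8.3, 19.9]
opening: 0.0414
```

Run:
```python
from h import *
P,R=tcp(READ,.021,-.012,.0,-1); plan(P,R)
d=grab("wrist","pics/w6.png"); s=grab("scene","pics/s6.png")
cv2.imwrite("pics/c6.png",np.hstack([cv2.resize(d["image"],(400,300)),cv2.resize(s["image"][160:250,310:430],(400,300),interpolation=cv2.INTER_CUBIC)]))
```

```text
t 12.65 tcp [0.3973 0.2586 0.2398] q [ 27.2   3.8 -48.1   5.7 -14.4 -68.7] F [-16.7  -8.3  19.9] open 0.0414
target [0.3954 0.2587 0.2339] d_mm [-1.8  0.1 -5.9] units [-0.046  0.002 -0.149] | rot deg [0.07 0.05 0.02] units [0.015 0.01  0.003] ang 0.1
```

View pics/c6.png

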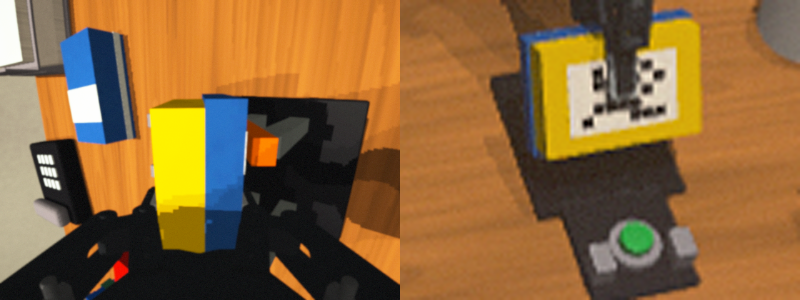

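The force is 29 N straight up-slope with almost no normal part. The lid's rim has met the toes about 4 mm earlier than assumed, while the wrist view still shows a gap to the ribs at (247,150). I'll back off up-slope 2.5 mm and then move in toward the seat.

>>> step_arm(offset=[[-0.018, 0, 0.026], [-0.018, 0, 0.026], [0, 0, 0], [0, 0, 0], [0, 0, 0], [0, 0, 0], [0, 0, 0], [0, 0, 0], [0, 0, 0], [0, 0, 0]], twist=[[0, 0, 0], [0, 0, 0], [0, 0, 0], [0, 0, 0], [0, 0, 0], [0, 0, 0], [0, 0, 0], [0, 0, 0], [0, 0, 0], [0, 0, 0]], hand=[0, 0, 0, 0, 0, 0, 0, 0, 0, 0])

```text
time: 13.75
ee_pos: [0.3958, 0.2587, 0.2421]
orientation: [[0.574, -0.818, -0.03], [0.017, -0.025, 1.0], [-0.819, -0.574, -0.0]]
contact_force: [0.6, 0.7, -4.5]
opening: 0.0415
```

>>> step_arm(offset=[[-0.02, -0.001, -0.014], [-0.02, -0.001, -0.014], [-0.02, -0.001, -0.014], [0, 0, 0], [0, 0, 0], [0, 0, 0], [0, 0, 0], [0, 0, 0], [0, 0, 0], [0, 0, 0]], twist=[[0, 0, 0], [0, 0, 0], [0, 0, 0], [0, 0, 0], [0, 0, 0], [0, 0, 0], [0, 0, 0], [0, 0, 0], [0, 0, 0], [0, 0, 0]], hand=[0, 0, 0, 0, 0, 0, 0, 0, 0, 0])

```text
time: 14.75
ee_pos: [0.3934, 0.2586, 0.2405]
orientation: [[0.574, -0.818, -0.03], [0.017, -0.025, 1.0], [-0.819, -0.574, -0.0]]
contact_force: [0.3, 0.5, -4.5]
opening: 0.0415
```

Run:
```python
from h import *
P,R=tcp(READ,.021,-.012,.0,-1); plan(P,R)
o=manip.get_obs();d_,n_=R[:,0],-R[:,1];e=np.array(o['ee_pos'])-P;F=np.array(o['contact_force'])+[0,0,4]
print('h err mm',e@n_*1e3,'a err',e@d_*1e3,'F n',F@n_,'F d',F@d_,'Fy',F[1],'T',np.round(o['torque'],2))
```

```text
t 14.75 tcp [0.3934 0.2586 0.2405] q [ 27.4   3.4 -48.4   5.9 -14.4 -68.5] F [ 0.3  0.5 -4.5] open 0.0415
target [0.3954 0.2587 0.2339] d_mm [ 2.   0.  -6.6] units [ 0.05   0.001 -0.165] | rot deg [ 0.02  0.04 -0.02] units [ 0.005  0.008 -0.004] ang 0.1
h err mm 2.14099826547756 a err -6.566996262263961 F n 0.018220563658891922 F d 0.5683780038765127 Fy 0.49862048653129615 T [ 0.03  1.   -0.02]
```

>>> step_arm(offset=[[-0.02, -0.001, -0.014], [0, 0, 0], [-0.02, -0.001, -0.014], [0, 0, 0], [0, 0, 0], [0, 0, 0], [0, 0, 0], [0, 0, 0], [0, 0, 0], [0, 0, 0]], twist=[[0, 0, 0], [0, 0, 0], [0, 0, 0], [0, 0, 0], [0, 0, 0], [0, 0, 0], [0, 0, 0], [0, 0, 0], [0, 0, 0], [0, 0, 0]], hand=[0, 0, 0, 0, 0, 0, 0, 0, 0, 0])

```text
time: 15.75
ee_pos: [0.3919, 0.2586, 0.2394]
orientation: [[0.574, -0.818, -0.03], [0.017, -0.025, 1.0], [-0.819, -0.574, -0.0]]
contact_force: [0.9, 0.5, -2.6]
opening: 0.0413
```

>>> step_arm(offset=[[-0.02, -0.001, -0.014], [0, 0, 0], [0, 0, 0], [0, 0, 0], [0, 0, 0], [0, 0, 0], [0, 0, 0], [0, 0, 0], [0, 0, 0], [0, 0, 0]], twist=[[0, 0, 0], [0, 0, 0], [0, 0, 0], [0, 0, 0], [0, 0, 0], [0, 0, 0], [0, 0, 0], [0, 0, 0], [0, 0, 0], [0, 0, 0]], hand=[0, 0, 0, 0, 0, 0, 0, 0, 0, 0])

```text
time: 16.75
ee_pos: [0.3916, 0.2586, 0.2393]
orientation: [[0.575, -0.818, -0.029], [0.017, -0.024, 1.0], [-0.818, -0.575, -0.0]]
contact_force: [5.4, -0.2, -2.9]
opening: 0.041
```

Seat contact is felt at 5 N along the normal, so now I'll slide down-slope onto the toes.

>>> step_arm(offset=[[0.012, 0, -0.017], [0, 0, 0], [0.012, 0, -0.017], [0, 0, 0], [0, 0, 0], [0, 0, 0], [0, 0, 0], [0, 0, 0], [0, 0, 0], [0, 0, 0]], twist=[[0, 0, 0], [0, 0, 0], [0, 0, 0], [0, 0, 0], [0, 0, 0], [0, 0, 0], [0, 0, 0], [0, 0, 0], [0, 0, 0], [0, 0, 0]], hand=[0, 0, 0, 0, 0, 0, 0, 0, 0, 0])

```text
time: 17.75
ee_pos: [0.3925, 0.2588, 0.238]
orientation: [[0.575, -0.818, -0.03], [0.018, -0.024, 1.0], [-0.818, -0.575, 0.001]]
contact_force: [5.3, 2.1, 2.7]
opening: 0.0414
```

Run:
```python
from h import *
P,R=tcp(READ,.021,-.012,.0,-1); plan(P,R)
o=manip.get_obs();d_,n_=R[:,0],-R[:,1];e=np.array(o['ee_pos'])-P;F=np.array(o['contact_force'])+[0,0,4]
print('h err mm',e@n_*1e3,'a err',e@d_*1e3,'F n',F@n_,'F d',F@d_,'Fy',F[1],'T',np.round(o['torque'],2))
s=grab("scene","pics/s7.png");d=grab("wrist","pics/w7.png")
cv2.imwrite("pics/c7.png",np.hstack([cv2.resize(d["image"],(400,300)),cv2.resize(s["image"][160:250,310:430],(400,300),interpolation=cv2.INTER_CUBIC)]))
# scene: predicted underside corners when seated
c=READ['o']+[0,0,.085];y_=np.cross(n_,d_)
for a in(-.045,.045):
    for b in(-.065,.065): u=proj(s,c+.042*n_+a*d_+b*y_);print(a,b,np.round(u,1),'crop',np.round((u-[310,160]+.35)*3.333+[400,0]))
```

```text
t 17.75 tcp [0.3925 0.2588 0.238 ] q [ 27.5   3.6 -48.7   5.3 -14.5 -68.4] F [5.3 2.1 2.7] open 0.0414
target [0.3954 0.2587 0.2339] d_mm [ 3.  -0.2 -4.1] units [ 0.075 -0.004 -0.103] | rot deg [-0.04  0.12 -0.03] units [-0.008  0.025 -0.006] ang 0.1
h err mm -0.06723624611929178 a err -5.098691595257146 F n 8.185088117465977 F d -2.40933397884033 Fy 2.108239001454434 T [ 0.61 -0.25 -0.09]
-0.045 -0.065 [350.5 175.2] crop [536.  52.]
-0.045 0.065 [398.  166.8] crop [695.  24.]
0.045 -0.065 [352.8 207.2] crop [544. 158.]
0.045 0.065 [398.8 198.7] crop [697. 130.]
```

View pics/c7.png

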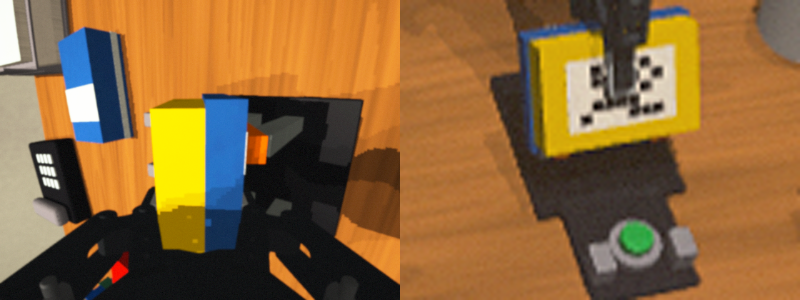

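The seated tin's underside corners in the crop are (540,47), (697,20), (699,128) and (548,157). Predicted values are (536,52), (695,24), (697,130) and (544,158). I'll check lateral centring by mask before releasing.

Run:
```python
from h import *
s=load("pics/s7.png");hsv=cv2.cvtColor(s["image"],cv2.COLOR_BGR2HSV)
R,d_,n_=frame(READ);y_=np.cross(n_,d_);c=READ['o']+[0,0,.085]
for a in(-.02,0,.02,.03):
    r=int(round(proj(s,c+.042*n_+a*d_+.065*y_)[1])); row=hsv[r,340:410]; m=cv2.inRange(row[None],(20,100,40),(33,255,255))[0].nonzero()[0]+340
    rl=int(round(proj(s,c+.042*n_+a*d_-.065*y_)[1])); ml=cv2.inRange(hsv[rl,340:410][None],(20,100,40),(33,255,255))[0].nonzero()[0]+340
    v=hsv[rl,346:358,2]
    X=lambda u,rr:(lambda o,w:(o+w*((c+.042*n_-o)@n_)/(w@n_)-c)@y_*1e3)(*ray(s,(u,rr)))
    print(a,'right edge y',round(X(m.max()+.5,r),1),'left yellow y',round(X(ml.min()-.5,rl),1),'V',v)
P,R=tcp(READ,.021,-.012,.0,-1)
```

```text
-0.02 right edge y 68.5 left yellow y -72.0 V [ 58  61 113 108 100  96 179 217 214 213 213 214]
0 right edge y 68.0 left yellow y -86.9 V [ 54  65  87  85 105  98 127 219 217 211 214 214]
0.02 right edge y 67.5 left yellow y -72.1 V [ 58  59  64 129 103 101  87 185 218 214 214 211]
0.03 right edge y 67.3 left yellow y -70.2 V [ 55  54  66 102  87 107  92 159 216 214 212 213]
```

Run:
```python
from h import *
s=load("pics/s0.png");im=s["image"].astype(int);sat=im[:,:,2]-im[:,:,0]
hsv=cv2.cvtColor(s["image"],cv2.COLOR_BGR2HSV);m=cv2.inRange(hsv,(4,200,110),(15,255,255))
n,l,st,ce=cv2.connectedComponentsWithStats(m)
R,d_,n_=frame(READ);y_=np.cross(n_,d_);c=READ['o']+[0,0,.085]
Y=lambda u,r:(lambda o,w:(o+w*((c-o)@n_)/(w@n_)-c)@y_*1e3)(*ray(s,(u,r)))
for j in range(1,n):
    if st[j,4]>150 and 340<ce[j][0]<400 and ce[j][1]<210:
        for f in(.25,.4,.55,.7):
            r=int(st[j,1]+f*st[j,3]);x=np.nonzero(l[r]==j)[0];print(r,x.min(),x.max(),'y',round(Y(x.min()-.5,r),1),round(Y(x.max()+.5,r),1),'R',im[r,x.min()-2:x.max()+3,2])
w=load("pics/w7.png")
```

```text
174 381 386 y 32.3 49.4 R [ 64  94 116 226 217 215 216 207 175 177]
180 382 386 y 34.4 48.8 R [ 87 108 196 220 216 218 217 168 175]
185 382 387 y 33.8 51.2 R [ 78 106 189 220 217 217 217 187 176 176]
191 382 387 y 33.1 50.5 R [ 69 106 156 224 215 217 216 201 185 189]
179 352 356 y -50.3 -36.4 R [ 68  98 192 219 216 215 224 129  93]
185 352 357 y -51.5 -34.7 R [ 72  88 125 222 219 218 222 184  59  59]
190 353 357 y -49.7 -35.6 R [ 82  92 226 218 216 218 229  63  56]
196 353 358 y -50.9 -33.9 R [ 65  86 158 221 218 216 225 136  58  57]
```

In the same camera the tin sits about 2 mm toward +y of the rib centre. I'll lift 2 mm off, shift −2 mm in y and re-seat.

>>> step_arm(offset=[[0.02, 0, 0.014], [0.02, 0, 0.014], [0, -0.025, 0], [0, -0.028, 0], [0, 0, 0], [-0.02, 0, -0.014], [-0.02, 0, -0.014], [0.006, 0, -0.008], [0, 0, 0], [0, 0, 0]], twist=[[0, 0, 0], [0, 0, 0], [0, 0, 0], [0, 0, 0], [0, 0, 0], [0, 0, 0], [0, 0, 0], [0, 0, 0], [0, 0, 0], [0, 0, 0]], hand=[0, 0, 0, 0, 0, 0, 0, 0, 0, 0])

```text
time: 18.85
ee_pos: [0.3928, 0.2562, 0.2376]
orientation: [[0.575, -0.817, -0.029], [0.016, -0.024, 1.0], [-0.818, -0.576, -0.001]]
contact_force: [5.6, -0.9, 1.4]
opening: 0.0409
```

Run:
```python
from h import *
P,R=tcp(READ,.021,-.012,.0,-1)
o=manip.get_obs();d_,n_=R[:,0],-R[:,1];e=np.array(o['ee_pos'])-P;F=np.array(o['contact_force'])+[0,0,4]
print(o['time'],e,'h err mm',e@n_*1e3,'a err',e@d_*1e3,'F n',F@n_,'F d',F@d_,'Fy',F[1],'T',np.round(o['torque'],2))
```

```text
18.85 [-0.00268235 -0.00250736  0.00375049] h err mm -0.1060722759317695 a err -4.652989822720363 F n 7.623597208607531 F d -1.2117386316243801 Fy -0.8758439310449899 T [ 0.1  -0.32 -0.31]
```

>>> step_arm(offset=[[0.007, 0, -0.01], [0, 0, 0], [0.007, 0, -0.01], [0, 0, 0], [0, 0, 0], [0, 0, 0], [0, 0, 0], [0, 0, 0], [0, 0, 0], [0, 0, 0]], twist=[[0, 0, 0], [0, 0, 0], [0, 0, 0], [0, 0, 0], [0, 0, 0], [0, 0, 0], [0, 0, 0], [0, 0, 0], [0, 0, 0], [0, 0, 0]], hand=[0, 0, 0, 0, 0, 0, 0, 0, 0, 0])

```text
time: 19.85
ee_pos: [0.3931, 0.2563, 0.2371]
orientation: [[0.575, -0.817, -0.029], [0.016, -0.024, 1.0], [-0.818, -0.576, -0.001]]
contact_force: [1.5, -2.7, 8.3]
opening: 0.0414
```

Seat (8 N) and toe (9 N) contacts are both confirmed. Releasing gently.

>>> step_arm(offset=[[0, 0, 0], [0, 0, 0], [0, 0, 0], [0, 0, 0], [0, 0, 0], [0, 0, 0], [0, 0, 0], [0, 0, 0], [0, 0, 0], [0, 0, 0]], twist=[[0, 0, 0], [0, 0, 0], [0, 0, 0], [0, 0, 0], [0, 0, 0], [0, 0, 0], [0, 0, 0], [0, 0, 0], [0, 0, 0], [0, 0, 0]], hand=[0.45, 0.47, 0.49, 0.51, 0.53, 0.56, 0.6, 0.65, 0.7, 0.75], squeeze=20)

```text
time: 20.85
ee_pos: [0.3925, 0.2563, 0.2359]
orientation: [[0.573, -0.819, -0.03], [0.017, -0.025, 1.0], [-0.819, -0.573, -0.001]]
contact_force: [0.2, 0.3, -0.4]
opening: 0.0641
```

Run:
```python
from h import *
P,R=tcp(READ,.021,-.016,.09,-1);plan(P,R)
d=grab("wrist","pics/w8.png"); s=grab("scene","pics/s8.png")
cv2.imwrite("pics/c8.png",np.hstack([cv2.resize(d["image"],(400,300)),cv2.resize(s["image"][160:250,310:430],(400,300),interpolation=cv2.INTER_CUBIC)]))
```

```text
t 20.85 tcp [0.3925 0.2563 0.2359] q [ 27.2   3.7 -49.    5.  -14.3 -68.7] F [ 0.2  0.3 -0.4] open 0.0641
target [0.3416 0.2571 0.3109] d_mm [-50.9   0.8  74.9] units [-1.274  0.019  1.873] | rot deg [ 0.04 -0.01 -0.03] units [ 0.009 -0.002 -0.006] ang 0.1
```

View pics/c8.png

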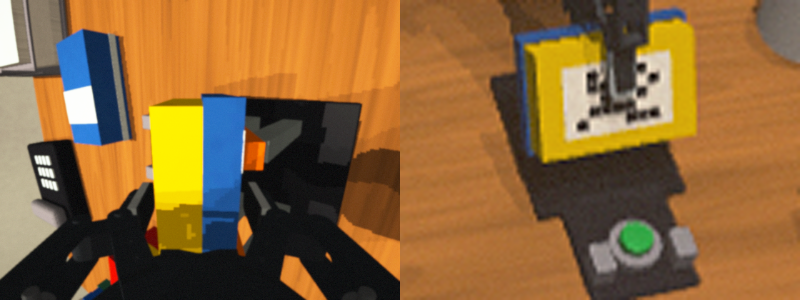

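The tin rests on its own: external force is about 0, and in the crop it sits at about (615,90) with the lid flush at the ribs. Retreating straight up-slope, then up.

>>> step_arm(offset=[[-0.072, -0.002, 0.102], [-0.143, -0.004, 0.205], [-0.143, -0.004, 0.205], [-0.143, -0.004, 0.205], [-0.143, -0.004, 0.205], [-0.143, -0.004, 0.205], [-0.143, -0.004, 0.205], [-0.143, -0.004, 0.205], [-0.143, -0.004, 0.205], [0, 0, 0.4]], twist=[[0, 0, 0], [0, 0, 0], [0, 0, 0], [0, 0, 0], [0, 0, 0], [0, 0, 0], [0, 0, 0], [0, 0, 0], [0, 0, 0], [0, 0, 0]], hand=[0.75, 0.75, 0.75, 0.75, 0.75, 0.75, 0.75, 0.75, 0.75, 0.75])

```text
time: 21.95
ee_pos: [0.3427, 0.2546, 0.3215]
orientation: [[0.572, -0.82, -0.031], [0.016, -0.026, 1.0], [-0.82, -0.572, -0.002]]
contact_force: [0.5, 1.1, -0.5]
opening: 0.0644
```

Run:
```python
from h import *
Z=Ro.from_euler('z',1.7,degrees=True).as_matrix();R=Z@np.array([[0,-1,0],[0,0,1],[-1,0,0.]])
print(np.linalg.det(R)); plan([.596,.2647,.40],R)
s=grab("scene","pics/s9.png");d=grab("side","pics/d9.png")
cv2.imwrite("pics/c9.png",np.hstack([cv2.resize(s["image"][160:250,310:430],(400,300),interpolation=cv2.INTER_CUBIC),cv2.resize(d["image"][225:330,140:280],(400,300),interpolation=cv2.INTER_CUBIC)]))
for k in("s9",):
    q=load(f"pics/{k}.png");m=cv2.inRange(cv2.cvtColor(q["image"],cv2.COLOR_BGR2HSV),(50,90,60),(80,255,255))[215:250,365:400];ys,xs=np.nonzero(m);print('btn',xs.mean()+365,ys.mean()+215)
```

```text
1.0
t 21.95 tcp [0.3427 0.2546 0.3215] q [ 30.6  -8.1 -44.9  21.8 -16.1 -65.8] F [ 0.5  1.1 -0.5] open 0.0644
target [0.596  0.2647 0.4   ] d_mm [253.3  10.1  78.5] units [6.333 0.253 1.964] | rot deg [-0.95 34.87 -0.08] units [-0.189  6.973 -0.016] ang 34.9
btn 380.4078947368421 231.21052631578948
```

View pics/c9.png

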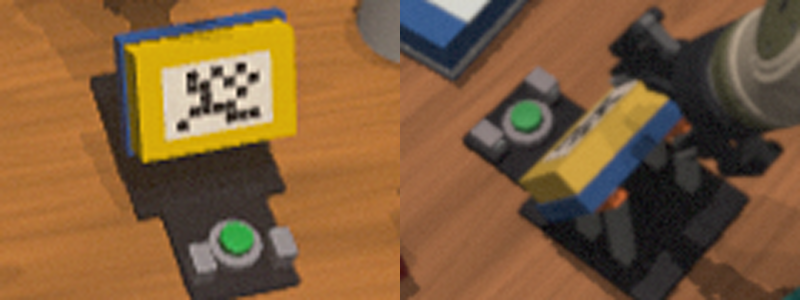

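The scene and side views both show the tin shut and square in the cradle, code outward: underside at about (210,90) left, and the whole lid against the ribs right. Next I'll raise and move above the button with the fingers shut.

>>> step_arm(offset=[[0, 0, 0.5], [0, 0, 0.5], [0, 0, 0.5], [0, 0, 0.464], [0.4, 0.016, 0], [0.4, 0.016, 0], [0.4, 0.016, 0], [0.4, 0.016, 0], [0.4, 0.016, 0], [0.4, 0.016, 0]], twist=[[0, 0, 0], [0, 0, 0], [0, 0, 0], [0, 0, 0], [-0.012, 0.436, 0], [-0.012, 0.436, 0], [-0.012, 0.436, 0], [-0.012, 0.436, 0], [-0.012, 0.436, 0], [-0.012, 0.436, 0]], hand=[0.75, 0.7, 0.6, 0.5, 0.4, 0.3, 0.2, 0.1, 0, 0])

```text
time: 23.05
ee_pos: [0.4407, 0.2588, 0.3998]
orientation: [[0.371, -0.928, -0.03], [0.011, -0.028, 1.0], [-0.928, -0.372, -0.0]]
contact_force: [0.4, -0.0, -0.2]
opening: -0.0002
```

>>> step_arm(offset=[[0.4, 0.016, 0], [0.4, 0.016, 0], [0.4, 0.016, 0], [0.4, 0.016, 0], [0.4, 0.016, 0], [0.4, 0.016, 0], [0.4, 0.016, 0], [0.4, 0.016, 0], [0.4, 0.016, 0], [0.333, 0.013, 0]], twist=[[-0.012, 0.436, 0], [-0.012, 0.436, 0], [-0.012, 0.436, 0], [-0.012, 0.436, 0], [-0.012, 0.436, 0], [-0.012, 0.436, 0], [-0.012, 0.436, 0], [-0.012, 0.436, 0], [-0.012, 0.436, 0], [-0.012, 0.436, 0]], hand=[0, 0, 0, 0, 0, 0, 0, 0, 0, 0])

```text
time: 24.05
ee_pos: [0.5984, 0.2651, 0.3994]
orientation: [[0.0, -1.0, -0.03], [0.001, -0.03, 1.0], [-1.0, -0.0, 0.001]]
contact_force: [-1.1, 0.6, 0.1]
opening: 0.0
```

Run:
```python
from h import *
Z=Ro.from_euler('z',1.7,degrees=True).as_matrix();R=Z@np.array([[0,-1,0],[0,0,1],[-1,0,0.]])
w=grab("wrist","pics/w10.png");hsv=cv2.cvtColor(w["image"],cv2.COLOR_BGR2HSV);m=cv2.inRange(hsv,(50,90,60),(80,255,255))
n,l,st,ce=cv2.connectedComponentsWithStats(m)
for j in range(1,n):
    if st[j,4]>60: print(st[j],ce[j],np.round(onz(w,ce[j],.027)*1e3,1))
print(proj(w,[.5961,.2647,.0253]))
x,e=tri([(load("pics/s0.png"),(380.5,231.2)),(load("pics/d0.png"),(183.7,265.6)),(w,ce[1+np.argmax(st[1:,4])])]);print(np.round(x*1e3,1),np.round(np.array(e)*1e3,1))
plan([.596,.2647,.205],R)
```

```text
[269 176  24  23 419] [280.51312649 187.15990453] [594.7 262.7  27. ]
[279.25047111 188.49179241]
[595.6 264.2  25. ] [0.8 0.7 1.4]
t 24.1 tcp [0.6001 0.2648 0.3984] q [ 16.8  27.5  15.9  78.5   0.  -74.8] F [ 2.  -0.2  0.2] open 0.0
target [0.596  0.2647 0.205 ] d_mm [-4.100e+00 -1.000e-01 -1.934e+02] units [-1.030e-01 -3.000e-03 -4.834e+00] | rot deg [-0.02 -0.08  0.07] units [-0.004 -0.016  0.013] ang 0.1
```

>>> step_arm(offset=[[0, 0, -0.5], [0, 0, -0.7], [0, 0, -0.7], [0, 0, -0.7], [0, 0, -0.7], [0, 0, -0.6], [0, 0, -0.5], [0, 0, -0.3], [0, 0, -0.15], [0, 0, 0]], twist=[[0, 0, 0], [0, 0, 0], [0, 0, 0], [0, 0, 0], [0, 0, 0], [0, 0, 0], [0, 0, 0], [0, 0, 0], [0, 0, 0], [0, 0, 0]], hand=[0, 0, 0, 0, 0, 0, 0, 0, 0, 0])

```text
time: 25.1
ee_pos: [0.5971, 0.2651, 0.206]
orientation: [[0.002, -1.0, -0.03], [0.001, -0.03, 1.0], [-1.0, -0.002, 0.001]]
contact_force: [-0.6, -0.1, -0.6]
opening: -0.0002
```

>>> step_arm(offset=[[-0.01, -0.01, -0.05], [0, 0, -0.05], [0, 0, -0.05], [0, 0, -0.05], [0, 0, 0], [0, 0, 0], [0, 0, 0], [0, 0, 0], [0, 0, 0], [0, 0, 0]], twist=[[0, 0, 0], [0, 0, 0], [0, 0, 0], [0, 0, 0], [0, 0, 0], [0, 0, 0], [0, 0, 0], [0, 0, 0], [0, 0, 0], [0, 0, 0]], hand=[0, 0, 0, 0, 0, 0, 0, 0, 0, 0])

```text
time: 26.1
ee_pos: [0.5976, 0.2649, 0.1995]
orientation: [[0.005, -1.0, -0.03], [0.002, -0.03, 1.0], [-1.0, -0.005, 0.002]]
contact_force: [1.4, 0.6, 5.9]
opening: 0.0002
```

>>> step_arm(offset=[[-0.02, 0, -0.05], [0, 0, 0], [0, 0, -0.05], [0, 0, 0], [0, 0, 0], [0, 0, 0], [0, 0, 0], [0, 0, 0], [0, 0, 0], [0, 0, 0]], twist=[[0, 0, 0], [0, 0, 0], [0, 0, 0], [0, 0, 0], [0, 0, 0], [0, 0, 0], [0, 0, 0], [0, 0, 0], [0, 0, 0], [0, 0, 0]], hand=[0, 0, 0, 0, 0, 0, 0, 0, 0, 0])

```text
time: 27.1
ee_pos: [0.5972, 0.2649, 0.1991]
orientation: [[0.008, -1.0, -0.03], [0.002, -0.03, 1.0], [-1.0, -0.008, 0.002]]
contact_force: [-4.8, -3.5, 24.3]
opening: -0.0
```

A hard stop at tip z≈0.026 with 24 N. I'll check whether this is the fully pressed button or the housing.

Run:
```python
from h import *
s=grab("scene","pics/s11.png");d=grab("side","pics/d11.png");w=grab("wrist","pics/w11.png")
f=lambda im:cv2.resize(im,(400,300),interpolation=cv2.INTER_CUBIC)
s0=load("pics/s9.png")["image"]
cv2.imwrite("pics/c11.png",np.vstack([np.hstack([f(s["image"][205:250,350:410]),f(d["image"][240:285,155:215])]),np.hstack([f(w["image"]),f(load("pics/w10.png")["image"][142:232,220:340])])]))
o=manip.get_obs();print(o['time'],o['contact_force'],o['torque'],o['ee_pos'])
```

```text
27.25 [-5.23913105 -2.35719333 23.78104744] [-0.52015544  1.07863079 -0.00459959] [0.59719594 0.2649197  0.19910942]
```

View pics/c11.png

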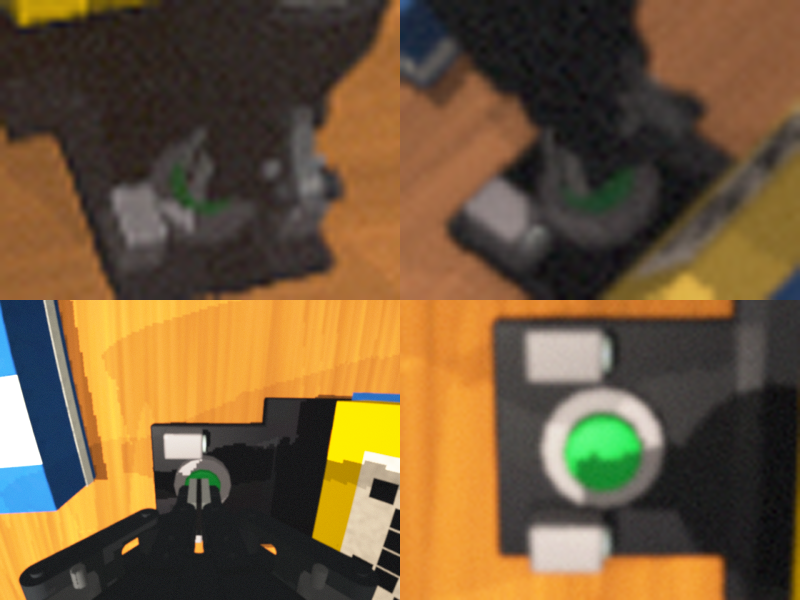

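In the view the shut fingertips are centred on the green disc, inside the grey ring (wrist view ≈(200,485)). To tell a full press from a blocked one, I'll back up in small steps and read the spring force.

>>> step_arm(offset=[[0, 0, 0.05], [0, 0, 0.05], [0, 0, 0.02], [0, 0, 0], [0, 0, 0], [0, 0, 0], [0, 0, 0], [0, 0, 0], [0, 0, 0], [0, 0, 0]], twist=[[0, 0, 0], [0, 0, 0], [0, 0, 0], [0, 0, 0], [0, 0, 0], [0, 0, 0], [0, 0, 0], [0, 0, 0], [0, 0, 0], [0, 0, 0]], hand=[0, 0, 0, 0, 0, 0, 0, 0, 0, 0])

```text
time: 28.25
ee_pos: [0.5968, 0.2648, 0.1995]
orientation: [[0.004, -1.0, -0.03], [0.001, -0.03, 1.0], [-1.0, -0.004, 0.001]]
contact_force: [3.8, 0.2, 6.1]
opening: -0.0003
```

>>> step_arm(offset=[[0, 0, 0.05], [0, 0, 0], [0, 0, 0], [0, 0, 0], [0, 0, 0], [0, 0, 0], [0, 0, 0], [0, 0, 0], [0, 0, 0], [0, 0, 0]], twist=[[0, 0, 0], [0, 0, 0], [0, 0, 0], [0, 0, 0], [0, 0, 0], [0, 0, 0], [0, 0, 0], [0, 0, 0], [0, 0, 0], [0, 0, 0]], hand=[0, 0, 0, 0, 0, 0, 0, 0, 0, 0])

```text
time: 29.25
ee_pos: [0.5961, 0.2647, 0.2012]
orientation: [[0.002, -1.0, -0.03], [0.001, -0.03, 1.0], [-1.0, -0.002, 0.001]]
contact_force: [2.3, 0.6, 4.7]
opening: -0.0003
```

>>> step_arm(offset=[[0, 0, 0.05], [0, 0, 0], [0, 0, 0], [0, 0, 0], [0, 0, 0], [0, 0, 0], [0, 0, 0], [0, 0, 0], [0, 0, 0], [0, 0, 0]], twist=[[0, 0, 0], [0, 0, 0], [0, 0, 0], [0, 0, 0], [0, 0, 0], [0, 0, 0], [0, 0, 0], [0, 0, 0], [0, 0, 0], [0, 0, 0]], hand=[0, 0, 0, 0, 0, 0, 0, 0, 0, 0])

```text
time: 30.25
ee_pos: [0.596, 0.2647, 0.2032]
orientation: [[0.002, -1.0, -0.03], [0.001, -0.03, 1.0], [-1.0, -0.002, 0.001]]
contact_force: [0.4, -0.2, 2.1]
opening: -0.0004
```

The spring reads 6.1, 4.7 and 2.1 N over 4 mm as I back up, reaching zero near z=0.205. The hard stop was therefore the full 6 mm travel. Releasing and rising clear.

>>> step_arm(offset=[[0, 0, 0.1], [0, 0, 0.3], [0, 0, 0.5], [0, 0, 0.5], [0, 0, 0.5], [0, 0, 0.5], [0, 0, 0.5], [0, 0, 0.5], [0, 0, 0.5], [0, 0, 0.3]], twist=[[0, 0, 0], [0, 0, 0], [0, 0, 0], [0, 0, 0], [0, 0, 0], [0, 0, 0], [0, 0, 0], [0, 0, 0], [0, 0, 0], [0, 0, 0]], hand=[0, 0, 0, 0, 0, 0, 0, 0, 0, 0])

```text
time: 31.25
ee_pos: [0.5962, 0.2648, 0.3738]
orientation: [[0.004, -1.0, -0.03], [0.002, -0.03, 1.0], [-1.0, -0.004, 0.002]]
contact_force: [1.2, -0.9, 0.3]
opening: 0.0002
```

>>> step_arm(offset=[[0, 0, 0], [0, 0, 0], [0, 0, 0], [0, 0, 0], [0, 0, 0], [0, 0, 0], [0, 0, 0], [0, 0, 0], [0, 0, 0], [0, 0, 0]], twist=[[0, 0, 0], [0, 0, 0], [0, 0, 0], [0, 0, 0], [0, 0, 0], [0, 0, 0], [0, 0, 0], [0, 0, 0], [0, 0, 0], [0, 0, 0]], hand=[0, 0, 0, 0, 0, 0, 0, 0, 0, 0])

```text
time: 32.25
ee_pos: [0.5963, 0.2648, 0.3714]
orientation: [[0.003, -1.0, -0.03], [0.001, -0.03, 1.0], [-1.0, -0.003, 0.001]]
contact_force: [-0.1, -1.1, 1.3]
opening: 0.0003
```

Run:
```python
from h import *
w=grab("wrist","pics/w12.png");d=grab("side","pics/d12.png");s=load("pics/s9.png")
o=manip.get_obs();print(o['time'],np.round(o['ee_pos'],3),np.round(o['contact_force'],1))
R,d_,n_=frame(READ);y_=np.cross(n_,d_);c=READ['o']+[0,0,.085]
def quad(im,k,box,lo,hi):
    x,y,a,b=box;m=cv2.inRange(cv2.cvtColor(k["image"],cv2.COLOR_BGR2HSV)[y:b,x:a],lo,hi)
    m=cv2.morphologyEx(m,cv2.MORPH_OPEN,np.ones((2,2)));C=max(cv2.findContours(m,0,2)[0],key=cv2.contourArea)
    return cv2.approxPolyDP(cv2.convexHull(C),3,True)[:,0]+[x,y]
def ab(k,q,h):
    O,v=ray(k,q);X=O+v*((c+h*n_-O)@n_)/(v@n_)-c;return np.round([X@d_*1e3,X@y_*1e3],1)
# white code panel centre in scene s9 (underside plane h=42mm)
for nm,k,box in(("s9",s,(340,160,405,215)),):
    for q in quad(nm,k,box,(0,0,150),(179,70,255)):print(nm,'white panel',q,ab(k,q.astype(float),.042))
# side-view difference d9 -> d12 round the tin (arm may differ)
a=load("pics/d9.png")["image"];m=lambda im:cv2.inRange(cv2.cvtColor(im,cv2.COLOR_BGR2HSV)[225:330,140:280],(20,110,60),(33,255,255))
for im in(a,d["image"]): ys,xs=np.nonzero(m(im));print('yellow side',len(xs),xs.mean()+140,ys.mean()+225)
hs=cv2.cvtColor(w["image"],cv2.COLOR_BGR2HSV);m=cv2.inRange(hs,(50,90,60),(80,255,255));print('button px',m.sum()//255)
s=grab("scene","pics/s12.png");g=cv2.absdiff(s["image"],load("pics/s0.png")["image"]).max(2)
print('static scene diff (bystander boxes)',[(nm,int((g[y:b,x:a]>60).sum())) for nm,x,y,a,b in[("tape",255,185,290,220),("stapler",282,245,312,308),("mug",417,135,457,180),("jar",72,230,112,270),("cA",178,278,252,332),("cB",335,258,412,312),("cC",432,200,475,243),("teal",315,127,362,162)]])
```

```text
32.35 [0.596 0.265 0.371] [-0.5 -0.4 -0.3]
s9 white panel [391 177] [-20.5  44.7]
s9 white panel [392 196] [33.7 45.8]
s9 white panel [383 198] [34.7 20.3]
s9 white panel [370 181] [-19.7 -13.5]
yellow side 700 207.11285714285714 275.9042857142857
yellow side 847 210.68595041322314 272.1499409681228
button px 544
static scene diff (bystander boxes) [('tape', 0), ('stapler', 0), ('mug', 353), ('jar', 0), ('cA', 0), ('cB', 0), ('cC', 0), ('teal', 908)]
```

Run:
```python
from h import *
d0=load("pics/d0.png")["image"];d=load("pics/d12.png")["image"];g=cv2.absdiff(d,d0).max(2)
print('side diff',[(nm,int((g[y:b,x:a]>60).sum())) for nm,x,y,a,b in[("mug",148,360,198,415),("teal",264,303,335,370),("cC",92,285,143,338),("cB",130,190,196,250)]])
s9=load("pics/s9.png");g=cv2.absdiff(s9["image"],load("pics/s0.png")["image"]).max(2);print('s9 mug',int((g[135:180,420:457]>60).sum()))
R,d_,n_=frame(READ);y_=np.cross(n_,d_);c=READ['o']+[0,0,.085]
hsv=cv2.cvtColor(s9["image"],cv2.COLOR_BGR2HSV)
# underside: bright yellow (V>150) or white panel/black squares -> hull of bright yellow
m=cv2.inRange(hsv,(20,100,165),(33,255,255))[160:215,340:405];C=max(cv2.findContours(m,0,2)[0],key=cv2.contourArea)
for q in cv2.approxPolyDP(cv2.convexHull(C),4,True)[:,0]+[340,160]:
    O,v=ray(s9,q.astype(float));X=O+v*((c+.042*n_-O)@n_)/(v@n_)-c;print(q,'a,y',np.round([X@d_*1e3,X@y_*1e3],1))
```

```text
side diff [('mug', 0), ('teal', 2214), ('cC', 0), ('cB', 836)]
s9 mug 0
[397 168] a,y [-42.3  62.1]
[397 200] a,y [47.9 59.7]
[353 208] a,y [ 47.4 -64.5]
[349 173] a,y [-51.5 -68.6]
```

```bash
python3 -c "
from cell import manip
print(manip.close_job())"
```

```text
the job is handed in; nothing more can be done
None
```

I carried out every step of the task and handed the job in at about 32 s of the 54 s allowed; no verdict was reported. I pinched the tin at 41–42 mm opening throughout, rolled it over by 180°, and set it lid side down in the orange cradle. I felt seat contact at about 8 N and toe contact at about 9 N before letting go, then pressed the button and let it come up.

**What the last checks showed**
- **Tin:** it rests on its own with the code facing out, and the scene and side views after release show the lid shut. It looks square, and about 0–2 mm off centre sideways. My two ways of measuring that disagree: +0.5 mm and −1.8 mm.
- **Button:** I met a hard stop at 24 N. The spring force fell from 6.1 to 4.7 to 2.1 N over 4 mm as I backed off, which fits the full 6 mm of travel. The fingers are now well clear of it.
- **Bystanders:** the tape roll, stapler, mug, jar and all three cartons show no change from the first pictures in at least one camera view.

**What did not check out cleanly**
- **Early toe contact:** the lid's rim met the toes about 4 mm sooner than I had reckoned, with a brief 29 N push. I backed off and re-seated it by feel, and shifted it 2 mm sideways before release.
- **Button height:** the cameras put the button at about 25 mm, but by touch its top was at about 32 mm, so I relied on the force readings instead.
- **Teal look-alike:** the final pictures could not confirm that the teal look-alike stayed put, most likely because the arm was over it. The arm did not work at that spot.

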